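# Set out the oil for the next bike

### The job

The white flag on the grey job panel leans over the colour of oil the next bike needs. Stand every bottle of that colour on the steel drip tray with its white spout cap pulled fully up, ready to pour, and stand every bottle of the other colour on the dark wooden board with its spout cap pressed fully home. Leave the flag and the other things on the bench where they are.

Things in the scene. Friction and masses are not known exactly. Their poses are not given: they have to be found in the camera images.
- amber1: amber (orange) oil bottle, may be absent: round, 70 mm diameter, white paper band, 0.41 to 0.52 kg, weight low down. Origin: centre of its underside; z up its axis. Straight to 92 mm, shoulder to 105 mm, then a bare neck 36 mm diameter from 105 to 140 mm up: carry it by the neck. On top a white push-pull spout cap, 28 mm diameter, 20 mm tall; its top is at 160.5 mm when home, 172.5 mm when up.
- amber1_cap (a joint): white spout cap of amber1, sliding along the bottle's axis: 0 = home (shut), 0.012 m = fully up (red stem shows). A snug push fit with hard stops at both ends: it takes about 2.5 N to move either way and stays where it is left, also half-way. The bottle's weight (over 4 N) holds it down while the cap is pulled. The cap cannot come off.
- amber2: amber (orange) oil bottle, may be absent: round, 70 mm diameter, white paper band, 0.41 to 0.52 kg, weight low down. Origin: centre of its underside; z up its axis. Straight to 92 mm, shoulder to 105 mm, then a bare neck 36 mm diameter from 105 to 140 mm up: carry it by the neck. On top a white push-pull spout cap, 28 mm diameter, 20 mm tall; its top is at 160.5 mm when home, 172.5 mm when up.
- amber2_cap (a joint): white spout cap of amber2, sliding along the bottle's axis: 0 = home (shut), 0.012 m = fully up (red stem shows). A snug push fit with hard stops at both ends: it takes about 2.5 N to move either way and stays where it is left, also half-way. The bottle's weight (over 4 N) holds it down while the cap is pulled. The cap cannot come off.
- amber3: amber (orange) oil bottle, may be absent: round, 70 mm diameter, white paper band, 0.41 to 0.52 kg, weight low down. Origin: centre of its underside; z up its axis. Straight to 92 mm, shoulder to 105 mm, then a bare neck 36 mm diameter from 105 to 140 mm up: carry it by the neck. On top a white push-pull spout cap, 28 mm diameter, 20 mm tall; its top is at 160.5 mm when home, 172.5 mm when up.
- amber3_cap (a joint): white spout cap of amber3, sliding along the bottle's axis: 0 = home (shut), 0.012 m = fully up (red stem shows). A snug push fit with hard stops at both ends: it takes about 2.5 N to move either way and stays where it is left, also half-way. The bottle's weight (over 4 N) holds it down while the cap is pulled. The cap cannot come off.
- green1: green oil bottle, may be absent: round, 70 mm diameter, white paper band, 0.41 to 0.52 kg, weight low down. Origin: centre of its underside; z up its axis. Straight to 92 mm, shoulder to 105 mm, then a bare neck 36 mm diameter from 105 to 140 mm up: carry it by the neck. On top a white push-pull spout cap, 28 mm diameter, 20 mm tall; its top is at 160.5 mm when home, 172.5 mm when up.
- green1_cap (a joint): white spout cap of green1, sliding along the bottle's axis: 0 = home (shut), 0.012 m = fully up (red stem shows). A snug push fit with hard stops at both ends: it takes about 2.5 N to move either way and stays where it is left, also half-way. The bottle's weight (over 4 N) holds it down while the cap is pulled. The cap cannot come off.
- green2: green oil bottle, may be absent: round, 70 mm diameter, white paper band, 0.41 to 0.52 kg, weight low down. Origin: centre of its underside; z up its axis. Straight to 92 mm, shoulder to 105 mm, then a bare neck 36 mm diameter from 105 to 140 mm up: carry it by the neck. On top a white push-pull spout cap, 28 mm diameter, 20 mm tall; its top is at 160.5 mm when home, 172.5 mm when up.
- green2_cap (a joint): white spout cap of green2, sliding along the bottle's axis: 0 = home (shut), 0.012 m = fully up (red stem shows). A snug push fit with hard stops at both ends: it takes about 2.5 N to move either way and stays where it is left, also half-way. The bottle's weight (over 4 N) holds it down while the cap is pulled. The cap cannot come off.
- drip_tray: flat steel drip tray, 320 mm long (its x) by 150 mm wide (its y), fixed to the bench. Origin: centre of its underside, on the bench; z up. Floor 3 mm above the bench, inside a rim 4 mm wide and 6 mm high. Lies at the left or the right of the bench.
- board: flat dark wooden storage board without a rim, 320 mm long (its x) by 150 mm wide (its y), fixed to the bench. Origin: centre of its underside, on the bench; z up. Floor 3 mm above the bench. Lies at the other side from the tray.
- panel: grey job panel beyond the bottles, 60 mm (x) by 200 mm (y) by 20 mm high, fixed. Its -y end bears an orange patch, its +y end a green patch; a dark pivot block 48 mm high stands in the middle. Origin: centre of its underside.
- marker (a joint): lean of the white tip-over flag (a stalk with a 32 mm disc, 81 mm long) hinged 48 mm up on the middle of the job panel: -0.9 rad = leaning over the orange patch (amber oil needed), +0.9 = leaning over the green patch (green oil needed). It rests at one of these ends; do not move it.
- marker_top (a point): centre of the disc of the white flag on the job panel.
- socket: steel hex-drive socket, 30 mm diameter, 38 mm tall, stands among the bottles near the robot; not part of the job, leave it where it is. Origin: underside.
- tin: blue round tin, 44 mm diameter, 30 mm tall, stands among the bottles; not part of the job, leave it where it is. Origin: underside.
- wrench: steel wrench lying at the left edge; not part of the job, leave it where it is. Origin: underside.
- spray: spray can, 60 mm diameter, 170 mm tall, far left; not part of the job, leave it where it is. Origin: underside.
- jar: clear jar with a steel cap, 64 mm diameter, 75 mm tall, far right; not part of the job, leave it where it is. Origin: underside.
- mallet: hammer lying at the right edge; not part of the job, leave it where it is. Origin: underside.
There are look-alikes about, which are no part of the job. Leave any yellow look-alike of the amber1 alone.

How it is judged:
By the outcome, as a careful person would: the job done as asked, in the order asked, and still so for the second after the job is handed in, with the robot touching nothing.
Of amber1, amber2, amber3, green1, green2 only 4 to 5 are there at a start; the rules pass over those that are not, and their reading is None.
At some moment in a run one of amber1, amber2, amber3, green1, green2 may be knocked a few centimetres aside while the robot is not near it.
It also fails if it takes over 210 s, if anything falls off the work surface, if the arm or the gripper's body presses on something with over 40 N, if the wrist force passes 120 N, or if a joint passes its speed limit or range.

### The arm

A 6-joint arm with a two-finger parallel gripper is mounted at the origin on the work surface. World frame = base frame: x ahead of the robot, y to its left, z up, the work surface at z = 0. Lengths are in m, angles in rad, forces in N, time in s.
With the tool pointing down it reaches from about 0.35 to 0.875 m from the base axis. Payload 4.2 kg.
Tool frame: the origin (TCP) lies on the centre line of the jaws, within the pads' length; the fingertips stand 11 mm ahead of it and the grasp point (between the pads) lies 8 mm behind it; z points along the fingers, y is the line along which they close (so a half turn about z gives the same grasp; the last joint's range is limited). The gripper opens to 85 mm and grips with 20 to 120 N. Pads are 22 mm wide; open, the fingers measure 114 mm over their backs; the gripper's body (76 mm by 85 mm) begins 54 mm behind the grasp point. The pads swing forward as they close: fully open they stand 13 mm farther back than shut.
Start: joints at [-1.068, 0.385, 0.008, 0, -1.194, -0.259], TCP at [0.151, -0.606, 0.218] pointing down, gripper open.
Joint ranges: [-3.14, 3.14], [-1.21, 2.06], [-1.07, 1.41], [-3.16, 2.05], [-2.99, -0.16], [-3.1, 3.1]. Speed limits (rad/s): [2.79, 2.79, 3.14, 3.14, 3.14, 3.14].

### API

Orientations are given as a rotation vector (axis times angle).
In Python, from station import env gives the robot as it stands. The module is installed in compiled form; this text tells all that it offers. Calls block until the motion is done:
- env.reach(position, orientation): joint-space move of the TCP to a pose.
- env.move_l(position, ori=None, vel=0.15): straight line of the TCP; ori=None keeps the orientation; vel is the mean speed in m/s.
- env.set_joints(angles): joint-space move.
- env.release() and env.close_gripper(): open the fingers fully, or close them until they stop; the grip force is fixed at half the most.
- env.dwell(seconds).
- env.solve_ik(position, orientation): joint angles nearest the present ones, or None.
- env.read_camera(name): name is "side" or "top" or "wrist"; returns the picture (400x640x3 uint8, red, green, blue); there is no depth.
- env.camera_params(name): a dict with "vfov" (degrees; the focal length in pixels is half the picture's height over the tangent of half this angle, whatever the lens; pixels are square), "cx", "cy" (the principal point, pixels), "dist" ([k1, k2, p1, p2, k3] as OpenCV has them; the pictures are not rectified), "R" (3x3) and "t" (3): a world point X has camera coordinates R X + t. Camera axes: x right, y down, z forward; pixel columns grow to the right and rows downward; lengths in m; the calibration is good to about 2 mm. A picture is of the moment at which its call begins: read the wrist's pose just before it. camera_params takes no time and is no camera call; for the wrist camera it gives the pose at the moment of the call.
A pose or a line that the arm cannot do raises env.MotionError and nothing moves.
- env.close_job(): hands the job in; it is judged then, once.
Readings, each from a call of its own:
- env.get_time_s(): time.
- env.get_q(): joint angles.
- env.get_qvel(): joint speeds.
- env.get_joint_torque(): joint torques, N m.
- env.get_tcp_pos(): TCP position.
- env.get_tool_rot(): TCP orientation.
- env.get_wrist_force(): force on the tool from outside, world axes, zero at the start.
- env.get_torque(): the same for the moment, N m.
- env.get_gripper_width(): finger opening in m.
- env.get_finger_force(): force on a finger pad.
Only numpy, scipy, OpenCV 4.12 (cv2) and the standard library are available. Lean on these libraries where they do the work, as an engineer would, in place of code of your own. Each camera call takes 0.05 s, during which the arm holds its last target. There are 200 camera calls.

## Working session

There is one attempt and no reset: what is moved stays moved. The work goes in short steps, each a Python script; the robot and the scene stay as the last script left them, time stands still between calls to the robot, and variables do not carry over. Pictures are saved under pics/ and viewed, at most 14 in all, crops included, and the job is handed in when it is done.

```bash
mkdir -p pics; python3 - <<'E'
from station import env
import cv2
for n in ("top","side"):
    im=env.read_camera(n); cv2.imwrite(f"pics/{n}0.png",im[:,:,::-1])
    p=env.camera_params(n); print(n,p)
print(env.get_time_s(),env.get_tool_rot(),env.get_q(),env.get_tcp_pos())
E
```

```text
top {'vfov': 54.740051176351734, 'cx': 315.5071923836094, 'cy': 196.994062258637, 'dist': array([-0.05767892,  0.        ,  0.        ,  0.        ,  0.        ]), 'R': array([[ 0.0118782 , -0.99991673,  0.00504487],
       [-0.99256045, -0.0124019 , -0.12111954],
       [ 0.12117202, -0.00356866, -0.99262511]]), 't': array([-0.01756447,  0.53723272,  1.43757361])}
side {'vfov': 52.90459919402109, 'cx': 324.4666997947587, 'cy': 194.5244903694969, 'dist': array([-0.00562549,  0.        ,  0.        ,  0.        ,  0.        ]), 'R': array([[-0.81370487, -0.58103436, -0.01683626],
       [-0.39520598,  0.57423852, -0.71698142],
       [ 0.42625887, -0.57675748, -0.69688893]]), 't': array([0.40545609, 0.29533068, 1.14761945])}
0.1 [ 3.81670185e-01 -3.11796991e+00 -3.00380812e-03] [-1.06843552e+00  3.85467014e-01  6.77240553e-03 -4.16408513e-04
 -1.19400671e+00 -2.58599481e-01] [ 0.15072623 -0.60599346  0.21734527]
```

View pics/top0.png

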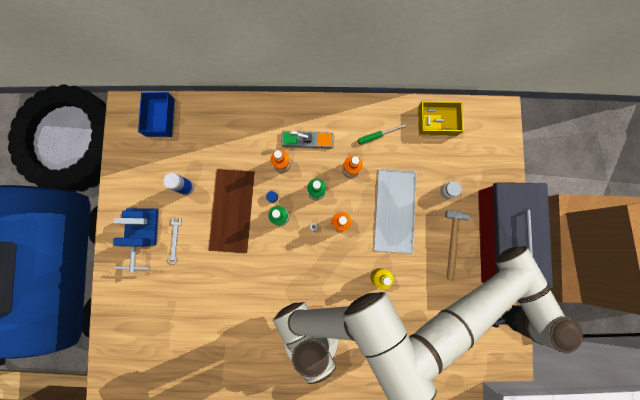

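View pics/side0.png

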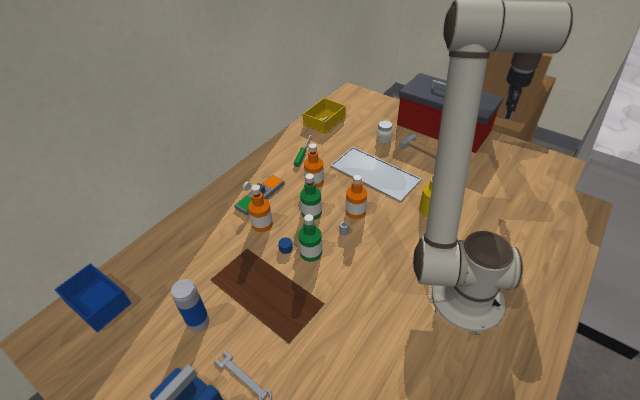

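The top view shows amber caps near (280,154), (353,160) and (342,221), and green ones near (317,183) and (278,211). The yellow look-alike is at (386,281), the tray at (395,210) on the right, the board at (232,210) on the left, and the panel at (306,140). I'll zoom in on the flag and the caps.

```bash
python3 - <<'E'
import cv2, numpy as np
t=cv2.imread("pics/top0.png"); s=cv2.imread("pics/side0.png")
a=cv2.resize(t[120:240,255:375],(400,400),interpolation=cv2.INTER_CUBIC)
b=cv2.resize(s[140:260,230:380],(500,400),interpolation=cv2.INTER_CUBIC)
c=np.hstack([cv2.resize(a,(360,360)),cv2.resize(b,(440,360))])
cv2.imwrite("pics/crop0.png",c)
E
cat > h.py <<'E'
from station import env
import cv2, numpy as np
def K(p):
    f=200/np.tan(np.radians(p["vfov"])/2)
    return np.array([[f,0,p["cx"]],[0,f,p["cy"]],[0,0,1.]])
def ray(p,uv):
    n=cv2.undistortPoints(np.array([[uv]],float),K(p),p["dist"]).ravel()
    return -p["R"].T@p["t"], p["R"].T@np.array([n[0],n[1],1])
def onz(p,uv,z):
    c,d=ray(p,uv); return c+d*(z-c[2])/d[2]
def proj(p,X):
    return cv2.projectPoints(np.array([X],float),cv2.Rodrigues(p["R"])[0],p["t"],K(p),p["dist"])[0].ravel()
def tri(rays):
    A=np.zeros((3,3));b=np.zeros(3)
    for c,d in rays:
        d=d/np.linalg.norm(d);M=np.eye(3)-np.outer(d,d);A+=M;b+=M@c
    return np.linalg.solve(A,b)
def blobs(m,amin):
    n,l,st,ce=cv2.connectedComponentsWithStats(m.astype(np.uint8))
    return [(st[i],ce[i],l==i) for i in range(1,n) if st[i][4]>=amin]
E
python3 - <<'E'
from h import *
for n in("top","side"):
    im=cv2.imread(f"pics/{n}0.png"); p=env.camera_params(n)
    hsv=cv2.cvtColor(im,cv2.COLOR_BGR2HSV); H,S,V=cv2.split(hsv)
    print(n)
    for name,m in (("amber",(H>=5)&(H<=16)&(S>210)&(V>150)),("green",(H>50)&(H<85)&(S>150)&(V>60)),("white",(S<45)&(V>190)),("yellow",(H>20)&(H<32)&(S>200)&(V>120))):
        for st,ce,_ in blobs(m,8):
            if 120<ce[1]<300 and 230<ce[0]<440: print(name,st,ce.round(1),onz(p,ce,.16)[:2].round(3))
    hs=[(H<15)&(S>90)&(V<130)&(V>30), (S<50)&(V>140)]
    if n=="top":
        for m in hs:
            for st,ce,l in blobs(m,1500):
                if ce[1]>300 or ce[1]<150: continue
                r=cv2.minAreaRect(np.argwhere(l)[:,::-1].astype(np.float32)); bx=cv2.boxPoints(r)
                print("plate",st,[onz(p,q,.004)[:2].round(3).tolist() for q in bx],onz(p,r[0],.004).round(3))
E
```

```text
top
amber [317 134  14  11  72] [323.6 139.5] [ 0.728 -0.037]
amber [271 150  18  19 181] [279.6 160.8] [0.648 0.117]
amber [344 156  19  18 176] [351.6 166.1] [ 0.633 -0.136]
amber [332 212  19  19 205] [340.3 221.8] [ 0.437 -0.097]
green [283 132  14  12 133] [289.  138.6] [0.729 0.086]
green [358 132  24  12 122] [369.5 137.3] [ 0.738 -0.2  ]
green [308 179  18  19 195] [316.3 189. ] [ 0.55  -0.013]
green [269 206  19  19 204] [278.4 215.7] [0.455 0.117]
white [291 131  17   7  37] [298.7 133.7] [0.747 0.052]
white [274 150   8   8  45] [277.3 153.9] [0.673 0.126]
white [352 157   7   7  39] [355.1 160. ] [ 0.655 -0.148]
white [ 375  169   39   84 1614] [394.5 206.2] [ 0.493 -0.285]
white [313 181   8   8  49] [316.4 184.2] [ 0.567 -0.013]
white [272 210   8   8  48] [275.6 213.2] [0.464 0.127]
white [339 217   8   7  45] [342.4 220.1] [ 0.443 -0.104]
white [384 277   7   8  45] [386.9 280.7] [ 0.238 -0.257]
yellow [373 269  20  20 236] [381.7 278.2] [ 0.246 -0.239]
plate [ 209  169   45   84 3128] [[0.331, 0.398], [0.652, 0.384], [0.64, 0.231], [0.321, 0.249]] [0.484 0.315 0.004]
[... 994 characters left out ...]
449 0.104]
green [299 222  22  25 400] [309.5 235.6] [0.422 0.174]
green [301 254  20   7  56] [310.5 258. ] [0.373 0.234]
white [379 121  13   7  73] [385.1 123.9] [ 0.516 -0.418]
white [309 143   7   5  24] [312.2 145.2] [ 0.662 -0.16 ]
white [337 149  49  26 599] [361.6 161.7] [ 0.472 -0.181]
white [379 171  38  29 279] [401.1 187.8] [ 0.304 -0.142]
white [306 174   7   5  29] [309.  175.9] [ 0.574 -0.024]
white [353 174   9   6  36] [357.1 176.6] [ 0.444 -0.109]
white [252 185   8   5  33] [255.2 186.9] [0.681 0.113]
white [305 215   8   6  41] [308.4 217.3] [0.466 0.121]
yellow [303 120   4   6   8] [304.1 122.9] [ 0.77  -0.254]
yellow [423 184   8  33 124] [426.8 197.6] [ 0.22  -0.147]
```

View pics/crop0.png

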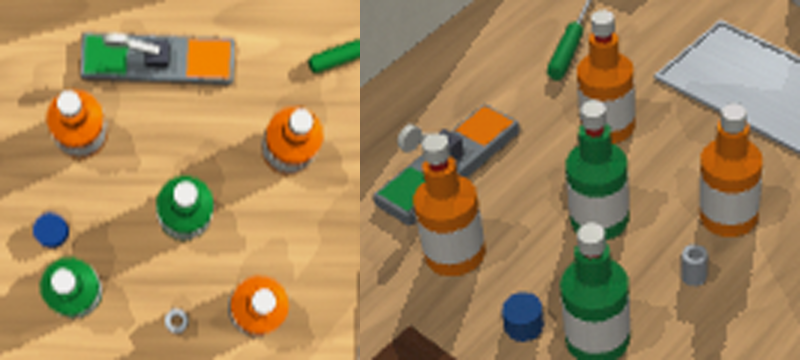

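The flag disc is over the green patch (crop ~(120,40) and (410,135)), so green goes on the tray with caps up and amber goes on the board with caps home. Red stems show on the two far ambers and the far green. The near green and near amber look shut. Next I'll triangulate the caps and check IK.

```bash
cat >> h.py <<'E'
def look():
    """bottles as (colour, axis xyz of visible cap centroid, ray gap)"""
    W={};B=[];P={}
    for n in("top","side"):
        p=P[n]=env.camera_params(n); hsv=cv2.cvtColor(env.read_camera(n),cv2.COLOR_RGB2HSV); H,S,V=cv2.split(hsv)
        W[n]=[ce for st,ce,_ in blobs((S<50)&(V>175),12) if st[4]<100 and st[2]<16]
        if n=="top":
            for c,m in (("amber",(H>=5)&(H<=16)&(S>210)&(V>130)),("green",(H>50)&(H<85)&(S>150)&(V>60))):
                B+=[(c,st,ce) for st,ce,_ in blobs(m,120) if st[2]<24 and 15<st[3]<26]
    out=[]
    for c,st,ce in B:
        w=[q for q in W["top"] if abs(q[0]-ce[0])<11 and abs(q[1]-ce[1])<11]
        if not w: out.append((c,onz(P["top"],ce,.1),-1)); continue
        w=w[0]; best=None
        for s in W["side"]:
            r1,r2=ray(P["top"],w),ray(P["side"],s); X=tri([r1,r2])
            g=abs(np.dot(r2[0]-r1[0],np.cross(r1[1],r2[1]))/np.linalg.norm(np.cross(r1[1],r2[1])))
            if .13<X[2]<.19 and g<.012 and (best is None or g<best[1]): best=(X,g)
        out.append((c,best[0],best[1]) if best else (c,onz(P["top"],w,.158),-2))
    return out
E
python3 - <<'E'
from h import *
for c,X,g in look(): print(c,X.round(4),round(g,4))
for pos in [(.44,-.1,.34),(.67,.126,.34),(.58,-.32,.3),(.4,-.32,.12),(.584,.315,.3),(.384,.315,.12)]:
    for o in ([0,np.pi,0],[np.pi,0,0]):
        q=env.solve_ik(np.array(pos),np.array(o)); print(pos,o[0]>0,None if q is None else np.round(q,2))
E
```

```text
amber [0.6696 0.1239 0.1747] 0.0014
amber [ 0.652  -0.1468  0.1722] 0.0002
amber [ 0.4426 -0.1046  0.158 ] -2
green [ 0.5642 -0.0132  0.173 ] 0.0009
green [0.462 0.126 0.167] 0.0004
(0.44, -0.1, 0.34) False [ 0.14  0.01 -0.17  0.   -1.39 -1.71]
(0.44, -0.1, 0.34) True [ 0.14  0.01 -0.17  0.   -1.39  1.43]
(0.67, 0.126, 0.34) False [ 0.42  0.44  0.39  0.   -1.52 -1.99]
(0.67, 0.126, 0.34) True [ 0.42  0.44  0.39  0.   -1.52  1.15]
(0.58, -0.32, 0.3) False [-0.26  0.41  0.25  0.   -1.41 -1.31]
(0.58, -0.32, 0.3) True [-0.26  0.41  0.25  0.   -1.41  1.83]
(0.4, -0.32, 0.12) False [-0.36  0.29 -0.4   0.   -0.87 -1.21]
(0.4, -0.32, 0.12) True [-0.36  0.29 -0.4   0.   -0.87  1.93]
(0.584, 0.315, 0.3) False [ 0.74  0.41  0.26  0.   -1.41 -2.31]
(0.584, 0.315, 0.3) True [ 0.74  0.41  0.26  0.   -1.41  0.83]
(0.384, 0.315, 0.12) False [ 1.01  0.27 -0.44  0.   -0.86 -2.59]
(0.384, 0.315, 0.12) True [ 1.01  0.27 -0.44  0.   -0.86  0.56]
```

```bash
cat >> h.py <<'E'
O=np.array([np.pi,0,0]); UP=.34
def mv(x,y,z,v=.15): env.move_l(np.array([x,y,z]),O,vel=v)
def over(x,y): env.reach(np.array([x,y,UP]),O)
def st(s=""): print(s,"t",round(env.get_time_s(),1),"tcp",env.get_tcp_pos().round(4),"w",round(env.get_gripper_width(),4),"F",env.get_wrist_force().round(1))
def pick(x,y):
    env.release(); over(x,y); mv(x,y,.19,.25); mv(x,y,.120,.08); env.close_gripper(); st("closed")
    w=env.get_gripper_width()
    if not .03<w<.042: raise SystemExit("bad grip")
    mv(x,y,UP,.2); st("lifted")
def place(x,y):
    over(x,y); mv(x,y,.16,.25); mv(x,y,.1245,.05); st("down"); env.release(); env.dwell(.2)
def pull(x,y):
    mv(x,y,.160,.1); env.close_gripper(); st("cap"); f0=env.get_wrist_force()[2]
    for dz in np.arange(.002,.0161,.002):
        mv(x,y,.160+dz,.03); f=env.get_wrist_force()[2]-f0; print(round(dz,3),round(f,1),end="; ")
        if dz>.003 and f<-3.8: break
    st("pulled"); env.release(); env.dwell(.2); mv(x,y,UP,.25)
def press(x,y):
    mv(x,y,.25,.2); env.close_gripper(); mv(x,y,.192,.1); f0=env.get_wrist_force()[2]; z=.192
    while z>.168:
        z-=.002; mv(x,y,z,.03); f=env.get_wrist_force()[2]-f0; print(round(z,3),round(f,1),end="; ")
        if f>12: break
    st("pressed"); mv(x,y,UP,.25); env.release()
GREEN=[(.58,-.327),(.47,-.320)]; AMBER=[(.584,.311),(.484,.315),(.384,.319)]
E
python3 - <<'E'
from h import *
p=env.get_tcp_pos(); env.move_l(np.array([p[0],p[1],UP]),None,vel=.2); st()
b=[X for c,X,g in look() if c=="green"]; X=min(b,key=lambda v:np.hypot(v[0]-.462,v[1]-.126)); print(X)
pick(X[0],X[1])
cv2.imwrite("pics/lift1.png",env.read_camera("side")[:,:,::-1])
place(*GREEN[0]); pull(*GREEN[0]); st()
for c,X,g in look(): print(c,X.round(4),round(g,4))
cv2.imwrite("pics/a1.png",np.ascontiguousarray(env.read_camera("side")[80:320,200:520,::-1]).repeat(2,0).repeat(2,1))
E
```

```text
t 1.0 tcp [ 0.1508 -0.6055  0.3385] w 0.0856 F [ 0.  -0.2  0.2]
[0.46203731 0.12597286 0.16704146]
closed t 6.4 tcp [0.4623 0.1259 0.1207] w 0.0322 F [-0.3 -2.   5.5]
lifted t 7.7 tcp [0.4612 0.1258 0.3381] w 0.0322 F [-0.  -0.4 -4.8]
down t 11.1 tcp [ 0.5802 -0.327   0.1244] w 0.0325 F [ 0.1  0.6 -4.2]
cap t 13.2 tcp [ 0.58  -0.327  0.16 ] w -0.0001 F [0.1 1.1 0.2]
0.002 0.4; 0.004 1.0; 0.006 0.8; 0.008 -0.6; 0.01 -0.2; 0.012 0.2; 0.014 -0.3; 0.016 -0.9; pulled t 15.2 tcp [ 0.5801 -0.327   0.1762] w 0.0003 F [-1.  -0.8 -0.6]
 t 17.0 tcp [ 0.5795 -0.3265  0.3382] w 0.0855 F [ 1.   0.9 -0.7]
amber [0.6696 0.1239 0.1747] 0.0014
amber [ 0.652  -0.1468  0.1722] 0.0002
amber [ 0.4304 -0.072   0.158 ] -2
green [ 0.5751 -0.32    0.1   ] -1
green [ 0.5643 -0.0132  0.1733] 0.0007
```

View pics/a1.png

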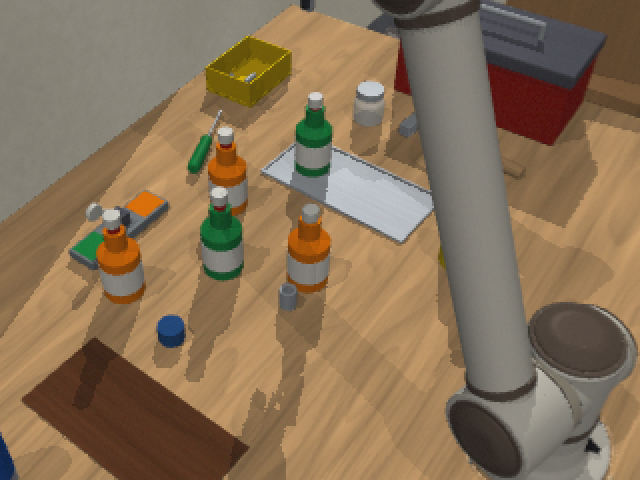

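The near green is standing on the far end of the tray, but its cap was missed: the grip closed to 0. The near amber has been knocked toward the socket. I need a precise look from above and through the wrist camera.

```bash
python3 - <<'E'
from h import *
t=env.read_camera("top"); a=cv2.resize(t[140:260,320:440],(400,400),interpolation=cv2.INTER_CUBIC)
w=env.read_camera("wrist"); pw=env.camera_params("wrist"); print(pw, env.get_tcp_pos(),env.get_tool_rot())
cv2.imwrite("pics/b1.png",np.hstack([a,cv2.resize(w,(400,250)).copy() if 0 else cv2.copyMakeBorder(cv2.resize(w,(400,250)),0,150,0,0,cv2.BORDER_CONSTANT)])[:,:,::-1])
pt=env.camera_params("top")
for X in ([.58,-.327,.163],[.58,-.327,.1],[.58,-.327,.003]): print(proj(pt,X),proj(pw,X))
E
```

```text
{'vfov': 63.46409951722616, 'cx': 322.39224403726803, 'cy': 200.56327065079694, 'dist': array([-0.06380194,  0.        ,  0.        ,  0.        ,  0.        ]), 'R': array([[-3.89372080e-05, -9.99999019e-01, -1.40011549e-03],
       [-9.56753228e-01, -3.70041414e-04,  2.90900539e-01],
       [-2.90900771e-01,  1.35089187e-03, -9.56752275e-01]]), 't': array([-0.32575593,  0.48271888,  0.66241505])} [ 0.57968876 -0.32684404  0.33832417] [-3.14064006e+00 -1.06221489e-05  4.47074586e-03]
[406.1463966  181.51994095] [323.34401546 176.92573482]
[402.06613817 184.2865744 ] [323.27109492 165.62003762]
[396.43957036 188.100232  ] [323.19379593 153.66479621]
```

View pics/b1.png

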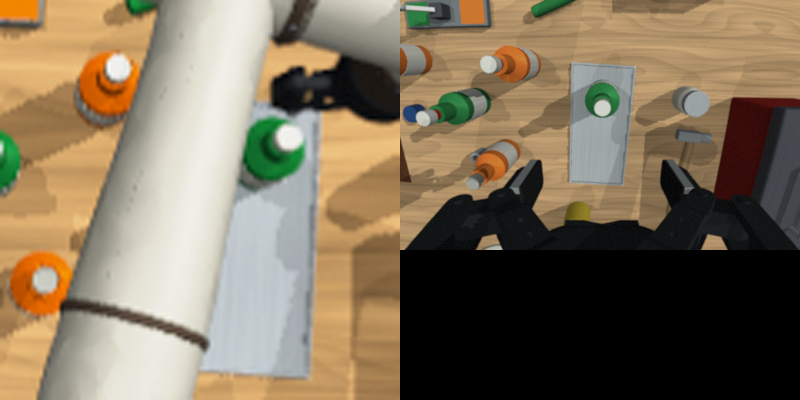

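```bash
python3 - <<'E'
from h import *
P={n:env.camera_params(n) for n in("top","side","wrist")}
for n in P:
    im=env.read_camera(n); hsv=cv2.cvtColor(im,cv2.COLOR_RGB2HSV); H,S,V=cv2.split(hsv)
    X=proj(P[n],[.58,-.327,.163]); print(n,"pred",X.round(1), "cam",(-P[n]["R"].T@P[n]["t"]).round(3))
    for s,ce,l in blobs((S<60)&(V>165),12):
        if np.hypot(*(ce-X))<30: print(s,ce.round(1),onz(P[n],ce,.163).round(4),onz(P[n],ce,.153).round(4))
    m=blobs((H>50)&(H<85)&(S>150)&(V>60),100)
    print([ (s,c.round(1)) for s,c,_ in m if np.hypot(*(c-X))<50])
    ww=im
E
```

```text
top pred [406.1 181.5] cam [ 0.359 -0.006  1.492]
[(array([393, 176,  18,  18, 186], dtype=int32), array([400.2, 185.6]))]
side pred [357.5 129.3] cam [-0.043  0.728  1.018]
[379 120  13   8  82] [384.8 123.7] [ 0.5152 -0.4142  0.163 ] [ 0.5217 -0.4275  0.153 ]
[354 126   7   4  24] [357.  127.5] [ 0.5876 -0.3357  0.163 ] [ 0.5949 -0.3481  0.153 ]
[(array([348, 134,  18,  20, 251], dtype=int32), array([356.4, 144.6]))]
wrist pred [323.3 176.9] cam [ 0.655 -0.326  0.493]
[311 161  26  25 519] [323.3 173.1] [ 0.5841 -0.327   0.163 ] [ 0.5819 -0.327   0.153 ]
[(array([ 297,  134,   53,   52, 1429], dtype=int32), array([322.6, 154.7]))]
```

```bash
python3 - <<'E'
from h import *
x,y=.583,-.327
mv(x,y,.20,.25); mv(x,y,.155,.08); st("at")
a=env.read_camera("wrist"); env.close_gripper(); st("closed"); b=env.read_camera("wrist"); s=env.read_camera("side")
cv2.imwrite("pics/c1.png",np.hstack([a[100:400,120:520],b[100:400,120:520]])[:,:,::-1])
cv2.imwrite("pics/c2.png",cv2.resize(s[60:200,290:430],(560,560),interpolation=cv2.INTER_CUBIC)[:,:,::-1])
E
```

```text
at t 18.8 tcp [ 0.5834 -0.3272  0.1555] w 0.085 F [-0.8 -0.1 -0. ]
closed t 19.6 tcp [ 0.5832 -0.3269  0.1553] w -0.0 F [-0.2  1.7  2.1]
```

View pics/c1.png

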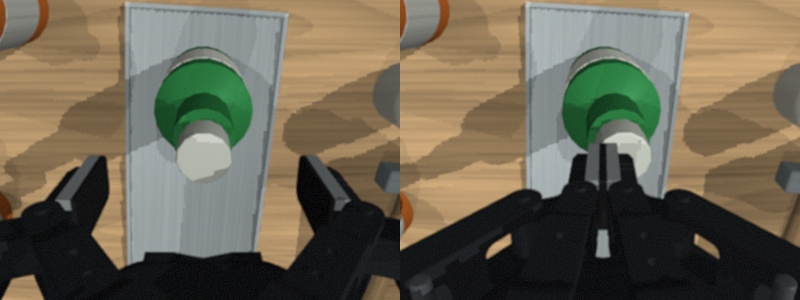

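View pics/c2.png

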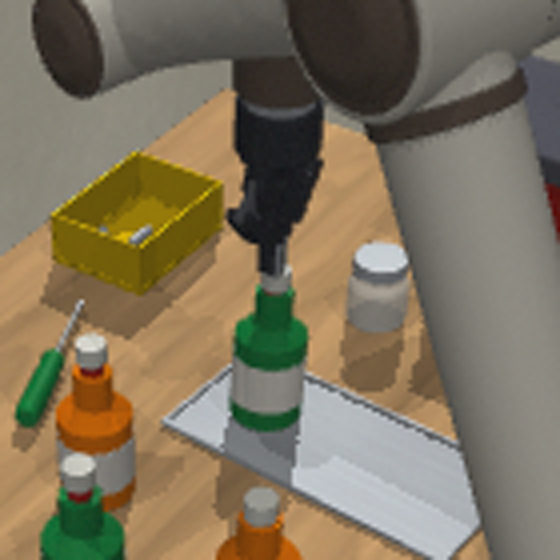

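```bash
python3 - <<'E'
from h import *
p=env.camera_params("wrist"); T=env.get_tcp_pos(); print(T, "cam",(-p["R"].T@p["t"]).round(4))
for dz in (-.011,0,.008): print(dz,proj(p,T+[0,0,dz]).round(1))
print("cap before",onz(p,(324,257),.1635).round(4)); 
from scipy.spatial.transform import Rotation as Rn
print(Rn.from_rotvec(env.get_tool_rot()).as_matrix().round(3))
E
```

```text
[ 0.583132   -0.32691124  0.1552185 ] cam [ 0.6575 -0.3263  0.31  ]
-0.011 [323.5 242.7]
0 [323.6 251.3]
0.008 [323.6 258.2]
cap before [ 0.584  -0.3271  0.1635]
[[ 1.  0.  0.]
 [ 0. -1. -0.]
 [ 0.  0. -1.]]
```

```bash
python3 - <<'E'
from h import *
w=env.read_camera("wrist"); s=env.read_camera("side"); st()
cv2.imwrite("pics/d1.png",np.hstack([cv2.resize(w[190:290,270:370],(400,400),interpolation=cv2.INTER_CUBIC),cv2.resize(s[100:170,322:392],(400,400),interpolation=cv2.INTER_CUBIC)])[:,:,::-1])
E
```

```text
t 19.8 tcp [ 0.5831 -0.3269  0.1551] w 0.0001 F [0.2 1.6 1.7]
```

View pics/d1.png

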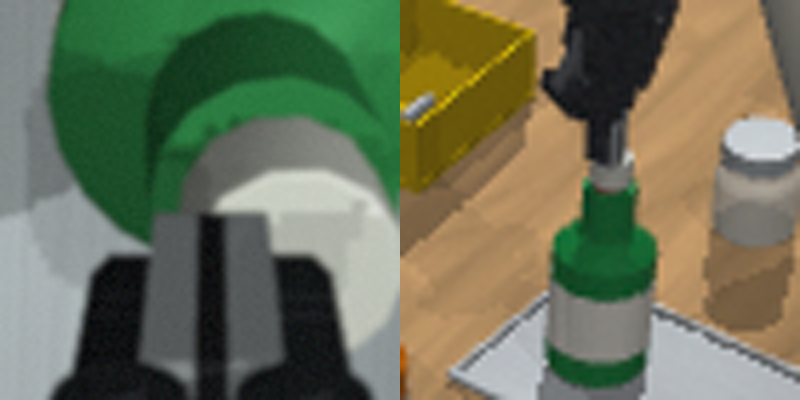

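```bash
python3 - <<'E'
from h import *
p=env.camera_params("side"); T=env.get_tcp_pos()
print("side tip pred",proj(p,T-[0,0,.011]).round(1),proj(p,T+[0,0,.009]).round(1),"cap",proj(p,[.584,-.336,.1635]).round(1))
def touch(x,y,z,zmin):
    mv(x,y,z,.1); f0=env.get_wrist_force()[2]
    while z>zmin:
        z-=.002; mv(x,y,z,.03); f=env.get_wrist_force()[2]-f0
        if f>5: break
    st(f"touch {round(f,1)}"); mv(x,y,z+.02,.1)
mv(T[0],T[1],.22,.2)
touch(.584,-.336,.20,.166)
mv(.584,-.336,.3,.3); mv(.44,-.316,.3,.3); mv(.44,-.316,.1,.25); touch(.44,-.316,.05,.010)
mv(.44,-.316,UP,.3)
E
```

```text
side tip pred [356.6 133.3] [356.8 128.8] cap [357.9 127.7]
touch 0.5 t 24.9 tcp [ 0.5839 -0.3359  0.1658] w -0.0002 F [-0.8  0.6  0.8]
touch 0.5 t 33.0 tcp [ 0.4399 -0.3159  0.0098] w 0.0001 F [0.5 0.4 0.4]
```

```bash
python3 - <<'E'
from h import *
x,y=.44,-.316
mv(x,y,.03,.3); f0=env.get_wrist_force()[2]; z=.012
while z>-.03:
    mv(x,y,z,.03); f=env.get_wrist_force()[2]-f0
    if f>4: break
    z-=.0015
st(f"touch {f:.1f}"); w=env.read_camera("wrist"); p=env.camera_params("wrist"); print(proj(p,[x,y,.003]))
mv(x,y,.1,.3)
cv2.imwrite("pics/e1.png",w[:,:,::-1])
E
```

```text
touch 5.5 t 40.2 tcp [ 0.4403 -0.3161 -0.0099] w -0.0 F [-1.3  0.3  5.3]
[323.35203334 263.325881  ]
```

```bash
python3 - <<'E'
from h import *
# camera is rigid to the tool: put the tip pixel's ray at the tip height for a given pose
p=env.camera_params("wrist"); T=env.get_tcp_pos()
for h in (.013,-.011):
    X=onz(p,(323.7,243.7),T[2]+h); print("tip at height",h,"rel TCP:",(X-T).round(4))
E
```

```text
tip at height 0.013 rel TCP: [ 0.0102 -0.      0.013 ]
tip at height -0.011 rel TCP: [-0.0006 -0.0001 -0.011 ]
```

View pics/e1.png

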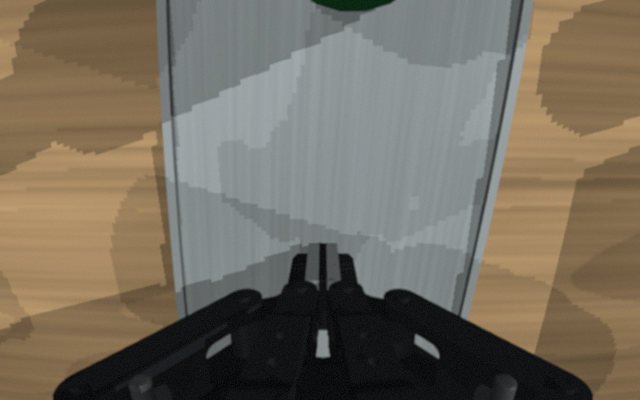

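The gripper shut on air at the expected height, and shut it touched the tray at reported z = -0.0099, about 24 mm low. So the arm's reported pose is off. The wrist view agrees with the tool frame (tip at (324,244)). I'll measure the true pose by PnP on the tray corners.

```bash
cat >> h.py <<'E'
def quad(mask):
    b=max(blobs(mask,800),key=lambda b:b[0][4])[2].astype(np.uint8)
    h=cv2.convexHull(max(cv2.findContours(b,0,2)[0],key=cv2.contourArea))
    for e in np.arange(.01,.1,.005):
        a=cv2.approxPolyDP(h,e*cv2.arcLength(h,True),True)
        if len(a)==4: return a.reshape(4,2).astype(float)
def pnp(W,uv,p):
    """true camera pose from world points W (4,3) seen at uv, matched to the nearest predicted corner"""
    pr=np.array([proj(p,w) for w in W]); o=np.array([np.argmin(np.hypot(*(uv-q).T)) for q in pr]); print("match",o,(uv[o]-pr).round(1).tolist())
    r,t=cv2.Rodrigues(p["R"])[0],p["t"].reshape(3,1).copy()
    ok,r,t=cv2.solvePnP(W,uv[o],K(p),p["dist"],r.copy(),t,True,cv2.SOLVEPNP_ITERATIVE)
    R=cv2.Rodrigues(r)[0]; C=-R.T@t.ravel(); C0=-p["R"].T@p["t"]
    e=np.abs(cv2.projectPoints(W,r,t,K(p),p["dist"])[0].reshape(-1,2)-uv[o]).max()
    dR=R.T@p["R"]  # true = dR * reported (world)
    return R,t.ravel(),C-C0,cv2.Rodrigues(dR)[0].ravel(),e
E
python3 - <<'E'
from h import *
over(.40,-.316); st()
w=env.read_camera("wrist"); p=env.camera_params("wrist")
cv2.imwrite("pics/f1.png",w[:,:,::-1]); np.save("q_f1.npy",env.get_q())
hsv=cv2.cvtColor(w,cv2.COLOR_RGB2HSV);H,S,V=cv2.split(hsv); m=(S<60)&(V>60)
uv=quad(m); print(uv.tolist())
W=np.array([[.337,-.235,.004],[.657,-.256,.004],[.65,-.41,.004],[.329,-.386,.004]])
print(np.array([proj(p,q) for q in W]).round(1).tolist())
R,t,dC,dr,e=pnp(W,uv,p); print("dC",dC.round(4),"drot",dr.round(4),"err",e)
E
```

```text
t 41.8 tcp [ 0.3996 -0.3154  0.3373] w -0.0001 F [ 0.1 -0.1  0.4]
[[388.0, 0.0], [368.0, 197.0], [273.0, 192.0], [277.0, 0.0]]
[[272.2, 193.5], [278.9, -38.2], [394.5, -32.1], [368.3, 198.4]]
match [2 3 0 1] [[0.8, -1.5], [-1.9, 38.2], [-6.5, 32.1], [-0.3, -1.4]]
dC [ 0.169  -0.0256  0.0332] drot [ 0.0404  0.2547 -0.0141] err 7.807678835225488
```

View pics/f1.png

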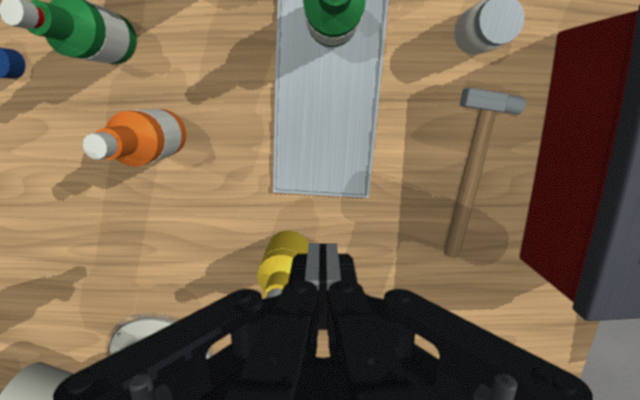

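```bash
python3 - <<'E'
from h import *
ps=env.camera_params("side"); T=np.array([.5831,-.3269,.1551])
for h in (.013,.005,-.011): print(h,(onz(ps,(358.2,128.4),T[2]+h)-T).round(4))
p=env.camera_params("wrist")
print("cap width test, e1 edges:")
q=dict(p); C=np.array([.4403,-.3161,-.0099])+np.array([.0745,.0007,.1548])
for dz in (0,.024):
    q["t"]=-q["R"]@(C+[0,0,dz])
    for a,b in (([.337,-.235,.006],[.657,-.256,.006]),([.329,-.386,.006],[.65,-.41,.006])):
        P=np.array([proj(q,np.array(a)*(1-s)+np.array(b)*s) for s in np.linspace(.3,.7,60)]); i=np.argmin(abs(P[:,1]-150)); print(dz,P[i].round(1))
mv(.5,-.25,.32,.3)
s=env.read_camera("side"); T=env.get_tcp_pos(); print(T,[proj(ps,T+[dx,0,h]).round(1).tolist() for dx,h in ((0,-.011),(0,.013),(.01,.013))])
u,v=proj(ps,T).astype(int); cv2.imwrite("pics/g1.png",cv2.resize(s[max(0,v-50):v+50,u-50:u+50],(600,600),interpolation=cv2.INTER_CUBIC)[:,:,::-1]); print(u-50,max(0,v-50))
E
```

```text
0.013 [-0.0059 -0.0001  0.013 ]
0.005 [-0.0001 -0.01    0.005 ]
-0.011 [ 0.0116 -0.0298 -0.011 ]
cap width test, e1 edges:
0 [163.  148.5]
0 [512.6 151.2]
0.024 [185.7 150.4]
0.024 [485.8 148.5]
[ 0.49994249 -0.24981964  0.31865907] [[367.6, 111.6], [368.1, 105.1], [365.4, 104.1]]
317 58
```

View pics/g1.png

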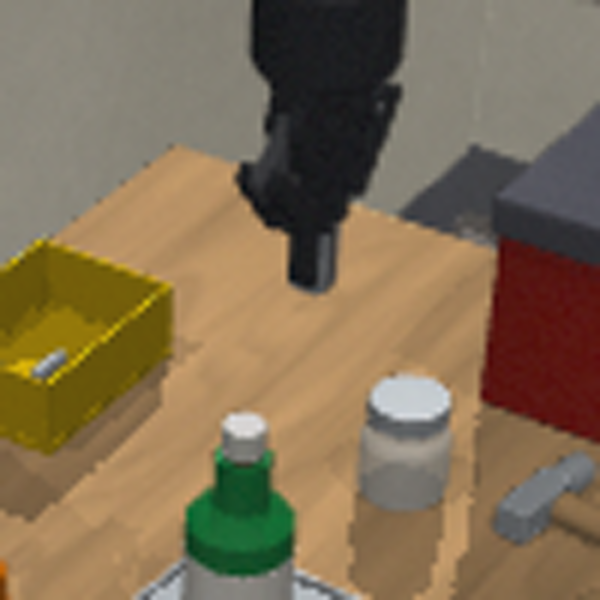

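The side view puts the shut fingertips at about (369,106). That matches the touch test: the tips sit about 24 mm higher along the tool than stated, with no lateral offset. The wrist camera's world pose checks out. I'll lower all commands by 24 mm, feel for contact on the way down, and centre with the wrist camera.

```bash
cat >> h.py <<'E'
D=.024   # tips are this much higher than the TCP data say
def fine(x,y,zc=.157):
    over(x,y); p=env.camera_params("wrist"); hsv=cv2.cvtColor(env.read_camera("wrist"),cv2.COLOR_RGB2HSV); H,S,V=cv2.split(hsv)
    u=proj(p,[x,y,zc]); b=[c for s,c,_ in blobs((S<70)&(V>140),250) if np.hypot(*(c-u))<70 and s[4]<1500 and s[2]<50 and s[3]<50]
    c=min(b,key=lambda c:np.hypot(*(c-u))); X=onz(p,c,zc); print("fine",X.round(4)); return X[0],X[1]
def down(x,y,z,lim=5,step=.003):
    f0=env.get_wrist_force()[2]; c=env.get_tcp_pos()[2]
    while c>z+1e-4:
        c=max(z,c-step); mv(x,y,c,.06); f=env.get_wrist_force()[2]-f0
        if f>lim: print("contact",round(c,4),round(f,1)); break
    return c
def pick(x,y):
    env.release(); x,y=fine(x,y); mv(x,y,.16,.25); down(x,y,.121-D); env.close_gripper(); st("closed")
    if not .03<env.get_gripper_width()<.042: raise SystemExit("bad grip")
    mv(x,y,UP-.01,.25); st("lifted")
def place(x,y):
    env.reach(np.array([x,y,UP-.01]),O); mv(x,y,.15-D,.25); down(x,y,.1235-D,2.5,.002); st("down"); env.release(); env.dwell(.2)
def pull(x,y):
    z=.160-D; mv(x,y,.21-D,.25); x,y=fine(x,y); mv(x,y,z+.03,.25); mv(x,y,z,.1); env.close_gripper(); st("cap"); f0=env.get_wrist_force()[2]
    if not .02<env.get_gripper_width()<.034: raise SystemExit("bad cap grip")
    for dz in np.arange(.003,.0181,.0025):
        mv(x,y,z+dz,.03); f=env.get_wrist_force()[2]-f0; print(round(dz,4),round(f,1),end="; ")
        if f<-4.3: break
    st("pulled"); env.release(); env.dwell(.2); mv(x,y,UP,.25)
def press(x,y):
    mv(x,y,.25-D,.25); x,y=fine(x,y); env.close_gripper(); mv(x,y,.195-D,.25); f0=env.get_wrist_force()[2]; z=.190-D
    while z>.171-D:
        mv(x,y,z,.04); f=env.get_wrist_force()[2]-f0; print(round(z+D-.011,4),round(f,1),end="; ")
        if f>15: break
        z-=.002
    st("pressed"); mv(x,y,UP,.25); env.release()
E
python3 - <<'E'
from h import *
env.release(); pull(.584,-.334); st()
cv2.imwrite("pics/i1.png",np.hstack([cv2.resize(env.read_camera("wrist")[120:220,270:370],(400,400)),cv2.resize(env.read_camera("side")[110:180,322:392],(400,400))])[:,:,::-1])
E
```

```text
fine [ 0.5836 -0.3271  0.157 ]
cap t 46.7 tcp [ 0.5838 -0.3274  0.1364] w 0.0256 F [0.3 0.1 0.5]
0.003 -0.7; 0.0055 -2.7; 0.008 -2.2; 0.0105 -2.2; 0.013 -5.8; pulled t 47.9 tcp [ 0.5831 -0.3266  0.1483] w 0.026 F [-0.9  0.1 -5.3]
 t 49.6 tcp [ 0.5831 -0.3266  0.3381] w 0.0854 F [ 0.3 -0.2 -0. ]
```

View pics/i1.png

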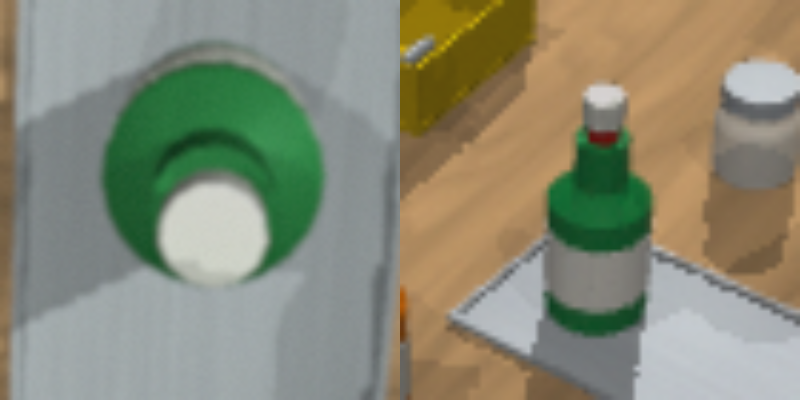

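The red stem now shows below the white cap (right pane, about (603,138)), so the first green is done. Next is the second green.

```bash
python3 - <<'E'
from h import *
pick(.564,-.013); place(*GREEN[1]); pull(*GREEN[1]); st()
for c,X,g in look(): print(c,X.round(4),round(g,4))
E
```

```text
fine [ 0.5661 -0.0137  0.157 ]
closed t 58.1 tcp [ 0.5663 -0.0138  0.0973] w 0.0345 F [ 0.3 -0.6  1.4]
lifted t 59.2 tcp [ 0.5649 -0.0135  0.3276] w 0.0345 F [-0.6  0.1 -5. ]
contact 0.0995 4.0
down t 64.8 tcp [ 0.4705 -0.3203  0.1003] w 0.0346 F [-0.6 -0.3  0.1]Traceback (most recent call last):
  File "<stdin>", line 2, in <module>
  File "h.py", line 98, in pull
    z=.160-D; mv(x,y,.21-D,.25); x,y=fine(x,y); mv(x,y,z+.03,.25); mv(x,y,z,.1); env.close_gripper(); st("cap"); f0=env.get_wrist_force()[2]
                                     ~~~~^^^^^
  File "h.py", line 84, in fine
    c=min(b,key=lambda c:np.hypot(*(c-u))); X=onz(p,c,zc); print("fine",X.round(4)); return X[0],X[1]
ValueError: min() iterable argument is empty
```

```bash
python3 - <<'E'
s=open("h.py").read()
s=s.replace("b=[c for s,c,_ in blobs((S<70)&(V>140),250)","b=[c for th in (140,165,180,190,200,210,220) for s,c,_ in blobs((S<70)&(V>th),250)")
open("h.py","w").write(s)
E
python3 - <<'E'
from h import *
cv2.imwrite("pics/j1.png",env.read_camera("wrist")[:,:,::-1])
pull(*GREEN[1]); st()
for c,X,g in look(): print(c,X.round(4),round(g,4))
E
```

```text
fine [ 0.4699 -0.3202  0.157 ]
cap t 70.2 tcp [ 0.4701 -0.3205  0.1363] w 0.0263 F [ 0.  -1.2  1.4]
0.003 -5.7; pulled t 70.5 tcp [ 0.4692 -0.3197  0.1381] w 0.0261 F [-0.1 -0.2 -4.3]
 t 72.2 tcp [ 0.4693 -0.3197  0.3383] w 0.0856 F [-0.6 -0.6 -0.7]
amber [0.6696 0.1239 0.1747] 0.0014
amber [ 0.652  -0.1468  0.1722] 0.0002
amber [ 0.4294 -0.0719  0.1636] 0.0009
green [ 0.4595 -0.314   0.1   ] -1
```

```bash
python3 - <<'E'
from h import *
for (x,y),s in zip([(.67,.124),(.652,-.147)],AMBER):
    pick(x,y); place(*s); press(*s)
for c,X,g in look(): print(c,X.round(4),round(g,4))
E
```

```text
fine [0.6712 0.1235 0.157 ]
closed t 81.3 tcp [0.6715 0.1234 0.0973] w 0.0347 F [ 0.6 -0.5  0.8]
lifted t 82.3 tcp [0.6702 0.1236 0.3271] w 0.0347 F [-0.6 -0.3 -3.8]
contact 0.0995 3.4
down t 87.9 tcp [0.5845 0.3112 0.1003] w 0.0343 F [ 0.9  0.3 -0.2]
fine [0.5838 0.3112 0.157 ]
0.179 0.1; 0.177 -1.0; 0.175 -0.3; 0.173 0.1; 0.171 -0.0; 0.169 0.7; 0.167 0.3; 0.165 0.0; 0.163 3.3; 0.161 10.2; pressed t 94.0 tcp [0.5844 0.3114 0.1506] w 0.0002 F [-2.5 -0.6 10.6]
fine [ 0.6538 -0.1478  0.157 ]
closed t 104.5 tcp [ 0.6541 -0.148   0.0973] w 0.0348 F [-0.3 -0.6  0.9]
lifted t 105.6 tcp [ 0.6529 -0.1473  0.3271] w 0.0344 F [-0.6 -0.  -5.5]
contact 0.0995 3.5
down t 111.9 tcp [0.4845 0.3152 0.1003] w 0.0348 F [-0.1 -1.8  0. ]
fine [0.4842 0.3153 0.157 ]
0.179 0.1; 0.177 -0.9; 0.175 -0.4; 0.173 0.6; 0.171 1.1; 0.169 1.9; 0.167 0.4; 0.165 0.9; 0.163 5.0; 0.161 12.5; pressed t 118.0 tcp [0.4849 0.3156 0.1506] w -0.0003 F [-4.  -0.8 12.1]
amber [0.5837 0.3111 0.1649] 0.0002
amber [0.4833 0.3143 0.1642] 0.0
amber [ 0.4297 -0.0719  0.1637] 0.0009
green [ 0.5758 -0.3178  0.1   ] -1
green [ 0.4659 -0.31    0.1   ] -1
```

```bash
python3 - <<'E'
from h import *
pick(.43,-.072); place(*AMBER[2]); press(*AMBER[2])
mv(*AMBER[2],.36,.3)
cv2.imwrite("pics/k_top.png",env.read_camera("top")[:,:,::-1]); s=env.read_camera("side")
env.set_joints([-1.068,.1,-.2,0,-1.194,-.259]); st()
t=env.read_camera("top"); s=env.read_camera("side")
a=cv2.resize(t[120:300,200:440],(400,300),interpolation=cv2.INTER_CUBIC); b=cv2.resize(s[100:340,190:430],(400,400),interpolation=cv2.INTER_CUBIC)
cv2.imwrite("pics/l1.png",np.hstack([cv2.copyMakeBorder(a,0,100,0,0,0),b])[:,:,::-1])
for c,X,g in look(): print(c,X.round(4),round(g,4))
E
```

```text
fine [ 0.4332 -0.073   0.157 ]
closed t 128.4 tcp [ 0.4334 -0.0731  0.0973] w 0.0346 F [-1.5 -1.   3. ]
lifted t 129.5 tcp [ 0.432  -0.0727  0.3278] w 0.0344 F [ 0.3 -0.  -5. ]
contact 0.0995 6.1
down t 135.4 tcp [0.3844 0.3193 0.1003] w 0.0342 F [-0.1 -1.8  2.3]
fine [0.3839 0.3193 0.157 ]
0.179 -1.1; 0.177 -1.4; 0.175 -1.4; 0.173 -0.6; 0.171 -0.6; 0.169 0.1; 0.167 -1.0; 0.165 -1.0; 0.163 3.3; 0.161 11.8; pressed t 141.5 tcp [0.3848 0.3201 0.1505] w -0.0001 F [-3.  -1.  12.6]
 t 146.6 tcp [ 0.0934 -0.5004  0.2883] w 0.0852 F [-0.3  0.1  0.9]
amber [0.584  0.3113 0.1648] 0.0007
amber [0.4833 0.3146 0.1646] 0.0004
amber [0.382  0.3182 0.1631] 0.0
green [ 0.5758 -0.3179  0.1   ] -1
green [ 0.4659 -0.31    0.1   ] -1
```

View pics/l1.png

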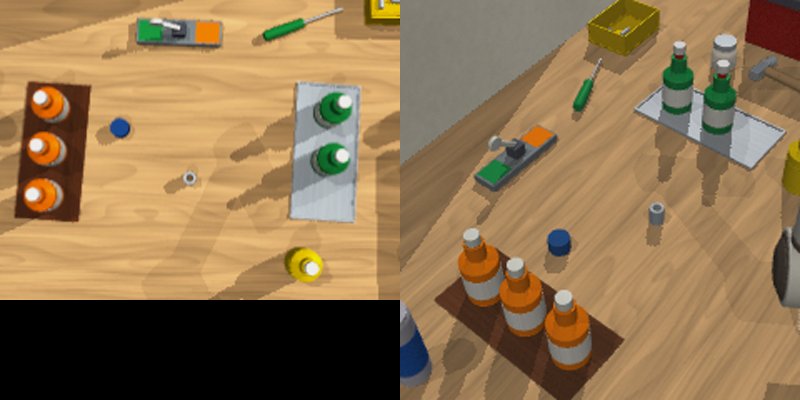

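The three ambers stand shut on the board, and the two greens stand on the tray with red stems showing. The flag, tin and socket haven't been disturbed. Handing in.

```bash
python3 -c "
from station import env
print(env.close_job(), env.get_time_s())"
```

```text
the job is handed in; nothing more can be done
the job is handed in; nothing more can be done
```

The job is handed in (about 147 s used of 210 s; no verdict was returned): the flag called for green, so both green bottles stand on the drip tray with caps pulled up, and all three amber bottles stand on the board with caps pressed home.

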